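# Reverse the ratchet and release the mould press

### The arm

A 6-joint arm with a two-finger parallel gripper is mounted at the origin on a cart in front of the work surface, level with it; the furniture and walls round the work are solid. World frame = base frame: x ahead of the robot, y to its left, z up, the work surface at z = 0. Lengths are in mm, angles in degrees, forces in N, time in s.
With the tool pointing down it reaches from about 350 to 850 mm from the base axis. Payload 8.1 kg.
Tool frame: the origin (TCP) lies midway between the tips of the shut fingers; the grasp point (between the pads) lies 19 mm behind it; z points along the fingers, y is the direction in which the jaws open and shut (so a half turn about z gives the same grasp; the last joint's range is limited). The gripper opens to 85 mm and grips with 20 to 120 N. Pads are 22 mm wide; open, the fingers measure 114 mm over their backs; the gripper's body (76 mm by 85 mm) begins 54 mm behind the grasp point. The pads swing forward as they close: fully open they stand 13 mm farther back than shut.
Start: joints at [69.018, 7.471, 85.268, -0, 87.261, -4.893], TCP at [166.253, 576.511, 231.292] pointing down, gripper open.
Joint ranges: [-169.43, 169.43], [-51.17, 129.36], [1.28, 143.12], [-76.62, 256.62], [0, 156.53], [-152.29, 152.29]. Speed limits (degrees/s): [136.94, 136.94, 159.86, 180, 180, 180].

### API

Orientations are given as [roll, pitch, yaw] about the fixed x, y, z axes, in that order (R = Rz(yaw) Ry(pitch) Rx(roll)).
In Python, from bench import telemetry, snapshot, camera_params, job gives the robot as it stands. The module is installed in compiled form; this text tells all that it offers.
- The arm moves only by the shell command python3 -m jog 'ROWS' [FORCE]. ROWS is JSON, a list that holds one entry, the list of rows, each a list of 7 numbers: the shift along the tool's x, y, z in units of 50 mm (1.0 is 50 mm), then the turn, a rotation vector about the tool's x, y, z in units of 2 pi rad (1.0 is 2 pi rad), then the opening, from 0 (shut) to 1 (fully open). In form: [[[dx, dy, dz, rx, ry, rz, claw], ...]]. A call has 1 to 12 rows; each row shifts and turns the commanded pose from where the row before left it, along the tool's axes as they then stand; what a row does not reach is not made up. A row lasts 1/8 s, in which the tool goes at most 62.5 mm and 10.7 degrees, less where a joint would pass 70% of its speed; a pose out of reach is approached as far as the arm can. A call with a number of a shift or a turn outside -1 to 1 is refused whole. A call with a gripper value outside its range is refused whole. The fingers move at their own pace and stop on an object; FORCE is the grip in N (left out, the last holds). Time passes only in rows, so rows that do not move let the fingers close. It gives the time, the measured TCP pose, the force and the opening at its end, in the units of the state.
- telemetry.sense(): the state, without advancing time (a new reading comes with each control period).
- snapshot(name): name is "scene" or "top"; returns (picture, depth): 400x640x3 uint8, red, green, blue; 400x640 float32, mm along the optical axis (not along the pixel's ray), 0 where there is no reading.
- camera_params(name): a dict with "K" (3x3 intrinsics, pixels), "D" ([k1, k2, p1, p2, k3] as OpenCV has them; the pictures are not rectified), "extrinsics" (4x4, takes a point from camera to world coordinates). Camera axes: x right, y down, z forward; pixel columns grow to the right and rows downward; lengths in mm; the calibration is good to about 2 mm. A picture is of the moment at which its call begins. camera_params takes no time and is no camera call.
- job.hand_in(): hands the job in, once; it reports no verdict.
The state is a dict: "time": time; "joint_pos": joint angles; "qd": joint speeds; "joint_efforts": joint torques, N m; "tool_pos": TCP position; "tcp_rot": TCP orientation; "ft_force": force on the tool from outside, world axes, zero at the start; "wrist_torque": the same for the moment, N m; "finger_gap": finger opening in mm.
Only numpy, scipy, OpenCV 4.12 (cv2) and the standard library are available. Lean on these libraries where they do the work, as an engineer would, in place of code of your own. Each camera call takes 0.05 s, during which the arm holds its last target. There are 200 camera calls.

### The job

Release the small blue mould press: flip the ratchet's direction lever (red peg) all the way over from the red dot to the green dot, which is loosen, then swing the ratchet handle by its black knob counter-clockwise (seen from above) until you feel the pressure plate come firmly up against the orange stop collar, without shoving the collar out of its setting. Then swing the handle back to its rest post, with the lever still on loosen and the plate still up, and let go, leaving the things round about where they are.

Things in the scene. Friction and masses are not known exactly. Their poses are not given: they have to be found in the camera images.
- press: Blue mould press fixed to the table, 190 x 240 mm, its mould clamped under an aluminium plate. Origin: centre of its underside, on the vertical screw's axis; z up. The steel ratchet head on the screw is 60 mm across, top face 144 mm above the table; its handle is a bar 16 mm wide, top 136 mm above the table. Rest post: 13 mm thick, 134 mm high, 88 mm from the axis.
- screw_axis (a point): Point on the screw's vertical axis at the ratchet head's top face, 144 mm above the table; handle and lever both turn about this axis. With the lever on loosen, a counter-clockwise swing first takes up 0.2 to 0.45 rad of slack, then turns the screw: the plate rises 8 mm per rad. On tighten a counter-clockwise swing only idles, a clockwise one screws the clamp tighter.
- knob_mid (a point): Middle of the height of the black upright knob at the handle's end, 140 mm from the screw's axis. The knob is 26 mm across and 50 mm tall (140 to 190 mm above the table) and spins freely on its pin, so it can be held while the handle swings round.
- handle (a joint): Handle angle (rad): 0 at its rest post, growing counter-clockwise seen from above, limit 2; starts at 0.03 to 0.2. At the knob idling takes about 2 N, turning the screw about 5 N. With the lever on loosen, swung back clockwise it idles and leaves the screw as it is. The coarse teeth take no new bite within this range: one whole swing must do.
- lever (a joint): Direction lever's angle to the handle (rad): 0 = tighten (red dot; starts within 0.06), 0.9 = home against its stop on loosen (green dot), growing counter-clockwise from above. Stiff (about 3 N at the peg), stays where left, no snap; goes home on loosen only with the handle within 0.3 rad of its rest post. At its stop, about 8 N at the peg makes the whole handle creep along.
- lever_peg (a point): Red upright peg at the end of the direction lever, on the opposite side of the axis from the handle, 36 mm from the axis: 10 mm thick, standing from 150 to 180 mm above the table; this point is at 166 mm. It moves with lever and handle.
- plate_bush (a point): Centre of the top of the brass bush at the pressure plate's left end (press +y), which slides up the column with the plate; 44 mm above the table while clamped.
- collar_face (a point): Centre of the rubber-faced underside of the orange stop collar, 32 mm across, clamped on the same column 5 to 7.6 mm above the clamped bush (set anew each time). Once the bush meets it, the force at the knob climbs from 5 N, past 10 N within some 0.15 rad of handle travel (the ratchet is springy); at about 20 N the collar is shoved up along the column.
- masking_tape: Bystander: loose roll of blue masking tape, 100 x 100 x 24 mm, origin at the centre of its underside.
- dropper: Bystander: loose teal dropper bottle with black top, 25 x 25 x 80 mm, origin at the centre of its underside.
- vial: Bystander: loose small vial with white cap and green filling, 27 x 27 x 44 mm, origin at the centre of its underside.

How it is judged:
By the outcome, as a careful person would: the job done as asked, in the order asked, and still so for the second after the job is handed in, with the robot touching nothing.
It also fails if it takes over 72 s, if anything falls off the work surface, if the arm or the gripper's body presses on something with over 40 N, if the wrist force passes 120 N, or if a joint passes its speed limit or range.

## Working session

There is one attempt and no reset: what is moved stays moved. The work goes in short steps, Python scripts to look and compute and a shell command to move; the robot and the scene stay as the last step left them, time stands still between calls to the robot, and variables do not carry over. Pictures are saved under pics/ and viewed, about 8 in all and at most 12, crops included, and the job is handed in when it is done.

```bash
mkdir -p pics
python3 - <<'E'
from bench import telemetry, snapshot, camera_params
import cv2,numpy as np
print(telemetry.sense())
for n in("scene","top"):
    p,d=snapshot(n); cv2.imwrite(f"pics/{n}0.png",p[:,:,::-1]); np.save(f"{n}0.npy",d); np.save(f"{n}0p.npy",p)
    print(camera_params(n))
E
```

```text
{'time': 0.0, 'joint_pos': array([ 6.90163348e+01,  7.51607031e+00,  8.53296756e+01,  2.06533304e-03,
        8.72622759e+01, -4.89316355e+00]), 'qd': array([-0.08149084,  0.01847151, -0.03448554, -0.06108045, -0.05231083,
        0.01649499]), 'joint_efforts': array([ 2.19685317e-03, -5.69389093e+01, -5.00555205e+01, -2.36583146e-04,
        1.45594400e-02,  2.39296092e-06]), 'tool_pos': array([166.05996591, 575.98270419, 230.23061392]), 'tcp_rot': array([-1.79892548e+02, -1.12693051e-02,  1.63909387e+02]), 'ft_force': array([ 0.00033519, -0.07692854, -0.32902315]), 'wrist_torque': array([-0.00132655,  0.01882444, -0.00063119]), 'finger_gap': 85.32278424041226}
{'K': array([[499.17080063,   0.        , 316.54647916],
       [  0.        , 499.17080063, 197.7720268 ],
       [  0.        ,   0.        ,   1.        ]]), 'D': array([0.00123948, 0.        , 0.        , 0.        , 0.        ]), 'extrinsics': array([[ 6.74127181e-01, -4.79656764e-01,  5.61677784e-01,
        -3.06379509e+02],
       [-7.38479117e-01, -4.52298991e-01,  5.00074211e-01,
        -7.52183273e+02],
       [ 1.41823172e-02, -7.51900932e-01, -6.59123547e-01,
         1.04426750e+03],
       [ 0.00000000e+00,  0.00000000e+00,  0.00000000e+00,
         1.00000000e+00]])}
{'K': array([[478.51169406,   0.        , 321.80521819],
       [  0.        , 478.51169406, 203.10132936],
       [  0.        ,   0.        ,   1.        ]]), 'D': array([-0.02324635,  0.        ,  0.        ,  0.        ,  0.        ]), 'extrinsics': array([[-2.06496694e-02, -9.89164452e-01,  1.45352253e-01,
         3.05041881e+02],
       [-9.99786156e-01,  2.02687503e-02, -4.10125269e-03,
        -2.23583877e+01],
       [ 1.11070486e-03, -1.45405859e-01, -9.89371468e-01,
         1.35606903e+03],
       [ 0.00000000e+00,  0.00000000e+00,  0.00000000e+00,
         1.00000000e+00]])}
```

View pics/top0.png

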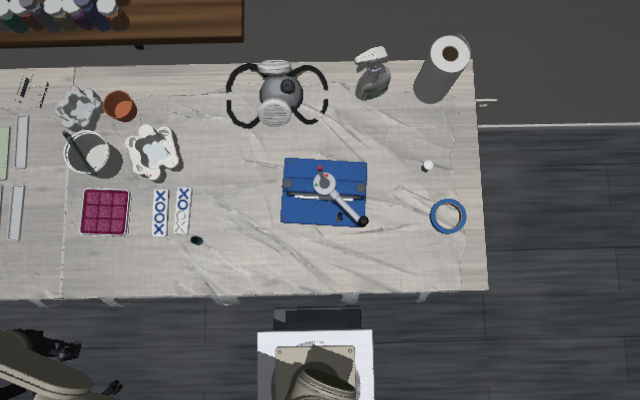

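View pics/scene0.png

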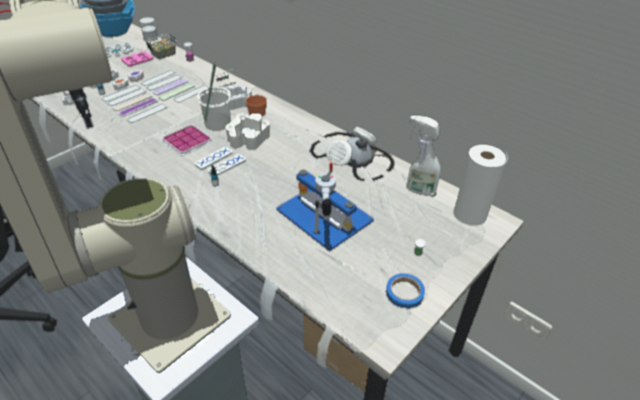

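Top: press base spans (281–367, 158–227), head ≈(324,183), red peg ≈(320,167), knob ≈(363,222); rest post ≈(340,216). Now I'll measure these from both cameras.

```bash
cat > h.py <<'E'
import cv2,numpy as np
from bench import telemetry,snapshot,camera_params
def ray(n,u,v):
    c=camera_params(n);E=c["extrinsics"]
    a=cv2.undistortPoints(np.array([[[u,v]]],float),c["K"],c["D"])[0,0]
    return E[:3,3],E[:3,:3]@np.array([a[0],a[1],1])
def atz(n,u,v,z):
    o,r=ray(n,u,v); return o+r*(z-o[2])/r[2]
def cloud(n,d):
    c=camera_params(n);E=c["extrinsics"];H,W=d.shape
    u,v=np.meshgrid(np.arange(W),np.arange(H))
    a=cv2.undistortPoints(np.stack([u,v],-1).reshape(-1,1,2).astype(float),c["K"],c["D"]).reshape(H,W,2)
    P=np.concatenate([a,np.ones((H,W,1))],-1)*d[...,None]
    return P@E[:3,:3].T+E[:3,3]
def proj(n,p):
    c=camera_params(n);E=np.linalg.inv(c["extrinsics"])
    return cv2.projectPoints(np.array(p,float).reshape(-1,1,3),cv2.Rodrigues(E[:3,:3])[0],E[:3,3],c["K"],c["D"])[0].reshape(-1,2)
E
python3 - <<'E'
from h import *
for n,(a,b,c,e) in {"top":(270,150,385,240),"scene":(260,120,400,260)}.items():
    p=np.load(n+"0p.npy");d=np.load(n+"0.npy");C=cloud(n,d);h=cv2.cvtColor(p,cv2.COLOR_RGB2HSV).astype(int)
    roi=np.zeros(d.shape,bool);roi[b:e,a:c]=1
    H,S,V=h[...,0],h[...,1],h[...,2]
    for nm,m in {"red":((H<6)|(H>172))&(S>150)&(V>90),"blue":(H>100)&(H<125)&(S>150)&(C[...,2]<40),"black":(V<60)&(C[...,2]>150),"high183":(C[...,2]>183),"head":(C[...,2]>138)&(C[...,2]<150)&(S<90)&(V>90),"orange":(H>8)&(H<20)&(S>140)}.items():
        m=m&roi;
        if m.sum():
            vv,uu=np.nonzero(m);q=C[m];print(n,nm,m.sum(),"px",uu.mean().round(1),vv.mean().round(1),uu.min(),uu.max(),vv.min(),vv.max(),"med",np.median(q,0).round(),"zmax",q[:,2].max().round())
    if n=="top":
        m=((H>100)&(H<125)&(S>150)&roi).astype(np.uint8);print(cv2.minAreaRect(np.argwhere(m)[:,::-1].astype(np.float32)))
t=cv2.resize(np.load("top0p.npy")[150:235,275:380],None,fx=6,fy=6,interpolation=cv2.INTER_CUBIC)
s=cv2.resize(np.load("scene0p.npy")[145:250,270:385],None,fx=5,fy=5,interpolation=cv2.INTER_CUBIC)
cv2.imwrite("pics/t1.png",t[...,::-1]);cv2.imwrite("pics/s1.png",s[...,::-1])
E
```

```text
top red 16 px 321.1 169.3 318 327 166 175 med [567. -25. 177.] zmax 185.0
top blue 3153 px 321.5 193.0 281 366 158 226 med [507. -22.  15.] zmax 34.0
top black 84 px 362.6 221.3 358 367 216 226 med [ 430. -127.  188.] zmax 196.0
top high183 120 px 349.7 209.9 274 383 152 239 med [ 425. -122.  190.] zmax 1356.0
top head 385 px 325.5 185.3 313 362 172 227 med [530. -37. 143.] zmax 150.0
((323.7500915527344, 192.16502380371094), (83.09056854248047, 64.3243179321289), 3.4336302280426025)
scene red 7 px 330.9 165.3 330 331 163 168 med [568. -26. 177.] zmax 181.0
scene blue 1628 px 321.1 222.5 278 372 189 249 med [486. -73.  17.] zmax 26.0
scene black 115 px 326.2 206.7 322 330 200 214 med [ 426. -134.  174.] zmax 194.0
scene high183 138 px 328.4 194.6 260 398 121 259 med [-306. -752. 1044.] zmax 1044.0
scene head 245 px 327.1 180.9 315 399 120 213 med [525. -46. 144.] zmax 150.0
scene orange 30 px 302.1 187.8 299 306 184 190 med [534.  54.  62.] zmax 1044.0
```

View pics/t1.png

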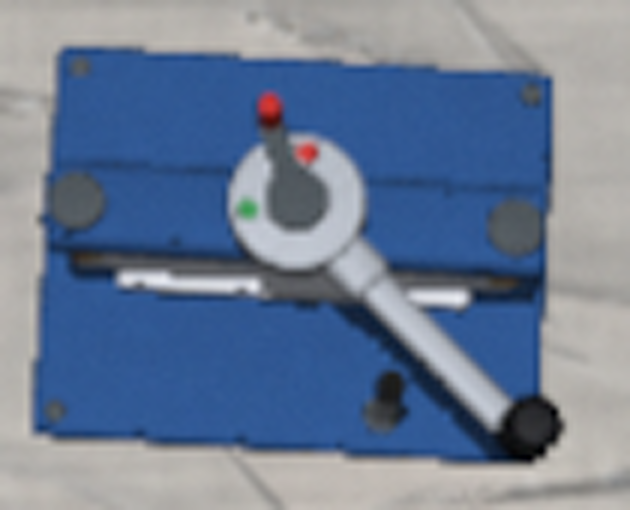

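View pics/s1.png

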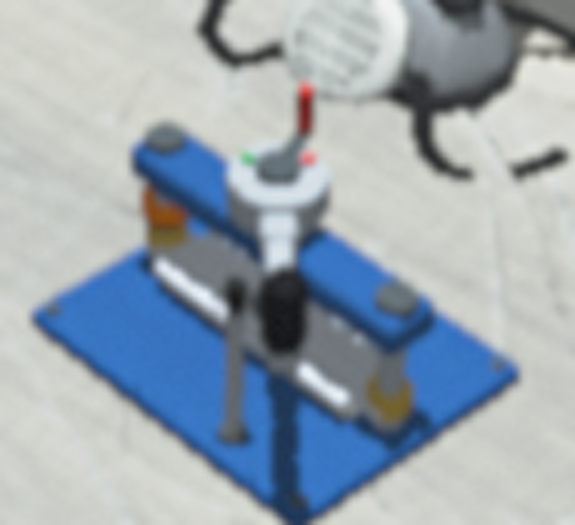

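Run:
```python
from h import *
f=lambda x,y:(275+(x+.5)/6-.5,150+(y+.5)/6-.5)
g=lambda x,y:(270+(x+.5)/5-.5,145+(y+.5)/5-.5)
ax=atz("top",*f(297,201),144)[:2];print("axis top",ax)
print("axis scene head top ctr",atz("scene",*g(278,178),144)[:2])
# press base corners z~? and column caps
c=[atz("top",*f(*q),12)[:2] for q in((63,48),(549,75),(38,432),(540,462))]
print("corners",np.round(c,1), "mean",np.mean(c,0))
k=atz("top",*f(533,421),190)[:2];print("knob top",k,"r",np.hypot(*(k-ax)))
ks=atz("scene",*g(288,283),190)[:2];print("knob scene",ks)
p=atz("top",*f(270,100),180)[:2];print("peg",p,"r",np.hypot(*(p-ax)))
ps=atz("scene",*g(307,89),180)[:2];print("peg scene",ps)
q=atz("top",*f(390,380),134)[:2];print("post",q,"r",np.hypot(*(q-ax)))
qs=atz("scene",*g(236,284),134)[:2];print("post s",qs)
an=lambda v:np.arctan2(v[1],v[0])
print("angles knob,peg,post",an(k-ax),an(p-ax),an(q-ax))
d=np.load("top0.npy");C=cloud("top",d)
m=(C[...,2]>186)&(C[...,2]<196);m[:,:350]=0;m[:,375:]=0;m[:210]=0;m[230:]=0
print("knobtop cloud",C[m].mean(0),np.ptp(C[m],0))
m=(C[...,2]>141)&(C[...,2]<147);m[:,:305]=0;m[:,345:]=0;m[:165]=0;m[200:]=0
e=C[m];print("head cloud",e.mean(0),(e.min(0)+e.max(0))/2,np.ptp(e,0))
```

```text
axis top [535.10380148 -34.32670752]
axis scene head top ctr [533.8715067  -35.85996311]
corners [[ 637.1   75.1]
 [ 619.1 -157.7]
 [ 452.1   88.6]
 [ 433.1 -147.1]] mean [535.38478857 -35.30797889]
knob top [ 433.02416383 -128.31906219] r 138.76172079716167
knob scene [ 430.5352743  -133.07286178]
peg [571.5171212  -23.58406742] r 37.964907079680366
peg scene [571.81147894 -23.08825961]
post [458.11467553 -72.6444958 ] r 85.99754887281476
post s [458.6367057  -72.25493184]
angles knob,peg,post -2.397417621204761 0.2868813066036128 -2.679783610791954
knobtop cloud [ 430.53066658 -127.90201636  189.16091584] [19.90816891 19.90629447  9.34535688]
head cloud [532.2956495  -33.64620952 143.73337298] [535.06503412 -35.01195555 144.00352984] [62.6863144  58.87143028  5.98585339]
```

```bash
python3 -m jog '[[[-0.92,-0.78,0,0,0,0,0.35],[-0.92,-0.78,0,0,0,0,0.35],[-0.92,-0.78,0,0,0,0,0.35],[-0.92,-0.78,0,0,0,0,0.35],[-0.92,-0.78,0,0,0,0,0.35],[-0.92,-0.78,0,0,0,0,0.35],[-0.92,-0.78,0,0,0,0,0.35],[-0.92,-0.78,0,0,0,0,0.35],[-0.92,-0.78,0,0,0,0,0.35],[-0.92,-0.78,0,0,0,0,0.35],[-0.92,-0.78,0,0,0,0,0.35],[-0.92,-0.78,0,0,0,0,0.35]]]' 30; python3 -m jog '[[[0,0,0,0,0,0.029,0.35],[0,0,0,0,0,0.029,0.35],[0,0,0,0,0,0.029,0.35],[0,0,0,0,0,0.029,0.35],[0,0,0,0,0,0.029,0.35],[0,0,0,0,0,0.029,0.35],[0,0,0,0,0,0.029,0.35],[0,0,0,0,0,0.029,0.35],[0,0,0,0,0,0.029,0.35],[0,0,0,0,0,0.029,0.35],[0,0,0,0,0,0.029,0.35],[0,0,0,0,0,0.029,0.35]]]'
```

```text
time: 1.6
tool_pos: [567.6, -28.0, 230.9]
tcp_rot: [180.0, -0.0, 163.9]
ft_force: [-0.3, 1.0, 0.0]
finger_gap: 29.8
time: 3.1
tool_pos: [566.6, -26.1, 230.7]
tcp_rot: [-180.0, 0.0, 38.3]
ft_force: [-0.1, 0.2, -0.4]
finger_gap: 29.9
```

```bash
python3 -m jog '[[[0,0,0,0,0,0.0293,0.35],[0,0,0,0,0,0.0293,0.35],[0.06,-0.02,0,0,0,0,0.35],[0,0,0.4,0,0,0,0.35],[0,0,0.4,0,0,0,0.35],[0,0,0.2,0,0,0,0.35],[0,0,0.2,0,0,0,0.35],[0,0,0.1,0,0,0,0.35],[0,0,0.1,0,0,0,0.35],[0,0,0.1,0,0,0,0.35],[0,0,0,0,0,0,0.35]]]'
python3 - <<'E'
from h import *
for n,(a,b,c,e) in {"top":(275,150,380,235),"scene":(270,110,385,225)}.items():
    p,d=snapshot(n); cv2.imwrite(f"pics/{n}2.png",cv2.resize(p[b:e,a:c,::-1],None,fx=5,fy=5,interpolation=cv2.INTER_CUBIC))
E
```

```text
time: 4.47
tool_pos: [569.3, -24.3, 156.0]
tcp_rot: [-180.0, 0.0, 17.5]
ft_force: [-0.4, -0.4, 0.2]
finger_gap: 29.9
```

View pics/scene2.png

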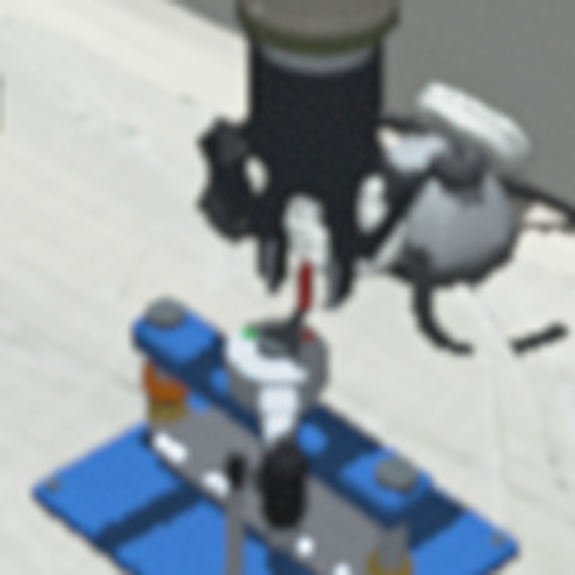

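Crop shows the red peg at (305,285), between the fingertips at (275,285) and (340,300), with no contact. Next: sweep counter-clockwise.

```bash
python3 -m jog '[[[0,-0.05,0,0,0,0,0.35],[0,-0.05,0,0,0,0,0.35],[0,-0.04,0,0,0,0,0.35],[0,-0.02,0,0,0,0,0.35],[0,-0.02,0,0,0,0,0.35],[0,-0.02,0,0,0,0,0.35],[0,0,0,0,0,0,0.35]]]'; python3 -m jog '[[[-0.017,-0.054,0,0,0,-0.012,0.35],[-0.017,-0.054,0,0,0,-0.012,0.35],[-0.017,-0.054,0,0,0,-0.012,0.35],[0,0,0,0,0,0,0.35]]]'; python3 -m jog '[[[-0.017,-0.054,0,0,0,-0.012,0.35],[-0.017,-0.054,0,0,0,-0.012,0.35],[-0.017,-0.054,0,0,0,-0.012,0.35],[0,0,0,0,0,0,0.35]]]'
```

```text
time: 5.45
tool_pos: [566.5, -14.7, 156.3]
tcp_rot: [-180.0, 0.0, 17.5]
ft_force: [0.5, -0.7, 0.3]
finger_gap: 30.1
time: 5.95
tool_pos: [561.3, -8.4, 156.4]
tcp_rot: [180.0, -0.0, 30.5]
ft_force: [1.7, -1.4, -0.9]
finger_gap: 29.7
time: 6.45
tool_pos: [554.7, -3.0, 156.4]
tcp_rot: [180.0, -0.0, 43.3]
ft_force: [2.4, -0.8, -0.9]
finger_gap: 30.1
```

```bash
cat > f.py <<'E'
from h import *
s=telemetry.sense();p=s["tool_pos"];A=np.array([535,-35])
y=np.radians(s["tcp_rot"][2]);F=s["ft_force"]
r=p[:2]-A;x=np.array([np.cos(y),np.sin(y)]);t=np.array([np.sin(y),-np.cos(y)])
print(f"t{s['time']:.2f} r{np.hypot(*r):.1f} ang{np.arctan2(r[1],r[0]):.3f} yaw{y:.3f} Fx{F[:2]@x:.1f} Fy{F[:2]@t:.1f} Fz{F[2]:.1f} gap{s['finger_gap']:.1f}")
E
python3 -m jog '[[[-0.017,-0.054,0,0,0,-0.012,0.35],[-0.017,-0.054,0,0,0,-0.012,0.35],[-0.017,-0.054,0,0,0,-0.012,0.35],[0,0,0,0,0,0,0.35]]]'; python3 f.py;python3 -m jog '[[[-0.017,-0.054,0,0,0,-0.012,0.35],[-0.017,-0.054,0,0,0,-0.012,0.35],[0,0,0,0,0,0,0.35]]]'; python3 f.py; python3 -m jog '[[[-0.017,-0.054,0,0,0,-0.012,0.35],[0,0,0,0,0,0,0.35]]]'; python3 f.py
```

```text
time: 6.95
tool_pos: [546.9, 0.7, 156.5]
tcp_rot: [180.0, -0.0, 56.3]
ft_force: [2.0, 0.4, -0.1]
finger_gap: 30.0
t6.95 r37.6 ang1.248 yaw0.982 Fx1.4 Fy1.4 Fz-0.1 gap30.0
time: 7.32
tool_pos: [541.4, 2.0, 156.5]
tcp_rot: [180.0, -0.0, 64.9]
ft_force: [2.7, 1.0, 0.3]
finger_gap: 30.0
t7.33 r37.6 ang1.400 yaw1.132 Fx2.0 Fy2.1 Fz0.3 gap30.0
time: 7.58
tool_pos: [538.9, 2.2, 156.5]
tcp_rot: [179.9, -0.0, 69.2]
ft_force: [4.8, -0.7, -1.8]
finger_gap: 30.0
t7.58 r37.4 ang1.466 yaw1.208 Fx1.1 Fy4.7 Fz-1.8 gap30.0
```

```bash
for i in 1; do python3 -m jog '[[[-0.004,-0.015,0,0,0,-0.003,0.35],[0,0,0,0,0,0,0.35]]]'; python3 f.py; done;  python3 -m jog '[[[-0.004,-0.015,0,0,0,-0.003,0.35],[0,0,0,0,0,0,0.35]]]'; python3 f.py;  python3 -m jog '[[[-0.004,-0.015,0,0,0,-0.003,0.35],[0,0,0,0,0,0,0.35]]]'; python3 f.py
```

```text
time: 7.82
tool_pos: [538.6, 2.0, 156.5]
tcp_rot: [179.9, -0.0, 70.3]
ft_force: [6.4, -1.3, -3.3]
finger_gap: 29.6
t7.83 r37.2 ang1.474 yaw1.227 Fx1.0 Fy6.4 Fz-3.3 gap29.6
time: 8.07
tool_pos: [537.9, 2.1, 156.6]
tcp_rot: [179.9, -0.0, 71.4]
ft_force: [7.8, -1.5, -3.6]
finger_gap: 30.0
t8.07 r37.2 ang1.493 yaw1.245 Fx1.1 Fy7.8 Fz-3.6 gap30.0
time: 8.32
tool_pos: [537.1, 2.2, 156.6]
tcp_rot: [179.9, -0.0, 72.4]
ft_force: [7.7, -1.4, -4.3]
finger_gap: 29.8
t8.32 r37.2 ang1.513 yaw1.264 Fx0.9 Fy7.8 Fz-4.3 gap29.8
```

```bash
python3 -m jog '[[[0,0.1,0,0,0,0,0.35],[0,0.1,0,0,0,0,0.35],[0,0,-0.3,0,0,0,0.35],[0,0,-0.6,0,0,0,0.35],[0,0,-0.6,0,0,0.0267,0.6],[0,0,0,0,0,0.0267,0.6],[0,0,0,0,0,0.0267,0.6],[0,0,0,0,0,0,0.6]]]';python3 f.py
python3 - <<'E'
from h import *
ims=[]
for n,(a,b,c,e) in {"top":(275,150,380,235),"scene":(270,145,375,230)}.items():
    p,d=snapshot(n); ims.append(cv2.resize(p[b:e,a:c,::-1],None,fx=5,fy=5,interpolation=cv2.INTER_CUBIC)[:, :])
cv2.imwrite("pics/b3.png",cv2.resize(np.hstack(ims),(800,324)))
E
```

```text
time: 9.32
tool_pos: [545.8, -0.5, 232.4]
tcp_rot: [180.0, -0.0, 43.8]
ft_force: [0.4, 0.1, -0.4]
finger_gap: 51.1
t9.32 r36.1 ang1.268 yaw0.765 Fx0.3 Fy0.2 Fz-0.4 gap51.1
```

View pics/b3.png

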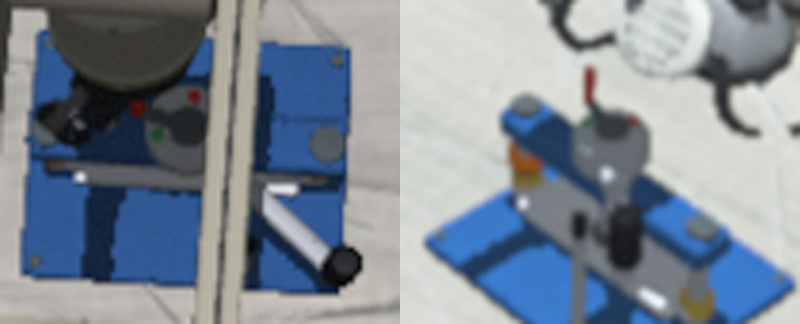

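Top half: the peg is now at (137,108), to the left beside the green dot, and the knob at (343,263). Scene half agrees. Compute the angles.

Run:
```python
from h import *
A=np.array([535,-35])
for nm,u,v,z in(("knob",365,219,190),("peg",311,178.3,180)):
    w=atz("top",u-.4,v-.4,z)[:2];r=w-A;print(nm,w,np.hypot(*r),np.arctan2(r[1],r[0]))
p,d=snapshot("top");C=cloud("top",d);m=(C[...,2]>184)&(C[...,2]<196);m[:,:355]=0;m[:,375:]=0;m[:208]=0;m[230:]=0
q=C[m].mean(0);print(q,m.sum(),np.arctan2(*(q[:2]-A)[::-1]))
```

```text
knob [ 435.79872546 -131.31548757] 138.26628662021568 -2.3709532116915053
peg [ 5.42157400e+02 -5.02122427e-01] 35.23254074123289 1.366225026839786
[ 434.8444541  -132.06622483  188.36113642] 71 -2.371857408270194
```

```bash
python3 -m jog '[[[-0.86,0.095,0,0,0,0,0.6],[-0.86,0.095,0,0,0,0,0.6],[-0.86,0.095,0,0,0,0,0.6],[-0.86,0.095,0,0,0,0,0.6],[0,0,0.5,0,0,0,0.6],[0,0,0.5,0,0,0,0.6],[0,0,0.4,0,0,0,0.6],[0,0,0.2,0,0,0,0.6],[0,0,0.1,0,0,0,0.6],[0,0,0,0,0,0,0.6]]]' 30;python3 f.py; python3 -m jog '[[[0,0,0,0,0,0,0.4],[0,0,0,0,0,0,0.3],[0,0,0,0,0,0,0.25],[0,0,0,0,0,0,0.2],[0,0,0,0,0,0,0.2],[0,0,0,0,0,0,0.2]]]';python3 f.py
```

```text
time: 10.72
tool_pos: [434.8, -133.3, 146.6]
tcp_rot: [180.0, -0.0, 43.8]
ft_force: [0.0, 0.0, -0.0]
finger_gap: 51.3
t10.72 r140.4 ang-2.366 yaw0.765 Fx0.0 Fy-0.0 Fz-0.0 gap51.3
time: 11.48
tool_pos: [435.3, -133.6, 147.2]
tcp_rot: [179.9, -0.0, 43.8]
ft_force: [-0.2, -0.8, 6.1]
finger_gap: 24.7
t11.47 r140.3 ang-2.362 yaw0.764 Fx-0.7 Fy0.4 Fz6.1 gap24.7
```

```bash
python3 -m jog '[[[0,0,-0.02,0,0,0,0.2],[0.0035,0.14,0,0,0,-0.008,0.2],[0.0035,0.14,0,0,0,-0.008,0.2],[0.0035,0.14,0,0,0,-0.008,0.2],[0.0035,0.14,0,0,0,-0.008,0.2],[0,0,0,0,0,0,0.2]]]';python3 f.py;python3 -m jog '[[[0.0035,0.14,0,0,0,-0.008,0.2],[0.0035,0.14,0,0,0,-0.008,0.2],[0.0035,0.14,0,0,0,-0.008,0.2],[0.0035,0.14,0,0,0,-0.008,0.2],[0,0,0,0,0,0,0.2]]]';python3 f.py; python3 -m jog '[[[0.0035,0.14,0,0,0,-0.008,0.2],[0.0035,0.14,0,0,0,-0.008,0.2],[0.0035,0.14,0,0,0,-0.008,0.2],[0,0,0,0,0,0,0.2]]]';python3 f.py
```

```text
time: 12.22
tool_pos: [456.3, -151.2, 147.3]
tcp_rot: [180.0, -0.0, 55.3]
ft_force: [4.5, 1.8, 0.4]
finger_gap: 24.0
t12.22 r140.3 ang-2.166 yaw0.965 Fx4.1 Fy2.6 Fz0.4 gap24.0
time: 12.85
tool_pos: [480.3, -164.2, 147.2]
tcp_rot: [-179.9, -0.0, 66.8]
ft_force: [1.2, 4.4, 3.1]
finger_gap: 24.5
t12.85 r140.4 ang-1.971 yaw1.166 Fx4.5 Fy-0.6 Fz3.1 gap24.5
time: 13.35
tool_pos: [500.1, -171.0, 147.2]
tcp_rot: [-180.0, -0.1, 75.4]
ft_force: [0.2, 4.7, 4.8]
finger_gap: 24.4
t13.35 r140.4 ang-1.822 yaw1.316 Fx4.6 Fy-1.0 Fz4.8 gap24.4
```

```bash
python3 -m jog '[[[0.0017,0.07,0,0,0,-0.004,0.2],[0.0017,0.07,0,0,0,-0.004,0.2]]]'>/dev/null;python3 f.py; python3 -m jog '[[[0.0017,0.07,0,0,0,-0.004,0.2],[0.0017,0.07,0,0,0,-0.004,0.2]]]'>/dev/null;python3 f.py
python3 - <<'E'
from h import *
p,d=snapshot("scene");cv2.imwrite("pics/s4.png",cv2.resize(p[150:240,270:370,::-1],None,fx=6,fy=6,interpolation=cv2.INTER_CUBIC))
E
```

```text
t13.60 r140.4 ang-1.778 yaw1.367 Fx3.9 Fy-5.4 Fz6.3 gap24.2
t13.85 r140.4 ang-1.728 yaw1.417 Fx4.1 Fy-6.3 Fz7.1 gap24.5
```

View pics/s4.png

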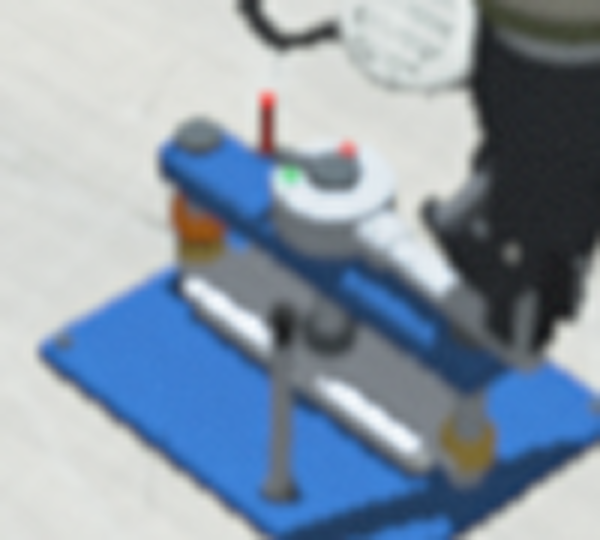

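Crop: the lever has its peg at (268,130) on the green side. The screw is being driven (5–6 N while moving), and the collar/bush gap at (198,235) is nearly closed. I'll continue in small steps.

```bash
python3 -m jog '[[[0.0017,0.07,0,0,0,-0.004,0.2],[0.0017,0.07,0,0,0,-0.004,0.2],[0.0017,0.07,0,0,0,-0.004,0.2]]]'>/dev/null;python3 f.py; python3 -m jog '[[[0.0017,0.07,0,0,0,-0.004,0.2],[0.0017,0.07,0,0,0,-0.004,0.2]]]'>/dev/null;python3 f.py; python3 -m jog '[[[0.0017,0.07,0,0,0,-0.004,0.2],[0.0017,0.07,0,0,0,-0.004,0.2]]]'>/dev/null;python3 f.py
```

```text
t14.28 r140.4 ang-1.654 yaw1.492 Fx3.3 Fy-4.9 Fz6.8 gap24.8
t14.53 r140.4 ang-1.604 yaw1.543 Fx3.9 Fy-6.3 Fz6.7 gap24.4
t14.78 r140.4 ang-1.554 yaw1.593 Fx3.8 Fy-5.3 Fz7.3 gap24.2
```

```bash
python3 -m jog '[[[0.0017,0.07,0,0,0,-0.004,0.2]]]'>/dev/null;python3 f.py; python3 -m jog '[[[0.0017,0.07,0,0,0,-0.004,0.2]]]'>/dev/null;python3 f.py
```

```text
t14.90 r140.5 ang-1.530 yaw1.618 Fx3.4 Fy-5.1 Fz6.6 gap24.4
t15.03 r140.5 ang-1.505 yaw1.643 Fx2.2 Fy-3.9 Fz5.9 gap24.2
```

```bash
python3 -m jog '[[[0.0017,0.07,0,0,0,-0.004,0.2],[0.0017,0.07,0,0,0,-0.004,0.2]]]'>/dev/null;python3 f.py; python3 -m jog '[[[0.0017,0.07,0,0,0,-0.004,0.2],[0.0017,0.07,0,0,0,-0.004,0.2]]]'>/dev/null;python3 f.py
```

```text
t15.28 r140.5 ang-1.455 yaw1.693 Fx3.2 Fy-5.8 Fz6.6 gap23.9
t15.53 r140.5 ang-1.406 yaw1.743 Fx2.2 Fy-5.8 Fz6.3 gap24.4
```

```bash
python3 -m jog '[[[0.0017,0.07,0,0,0,-0.004,0.2],[0.0017,0.07,0,0,0,-0.004,0.2]]]'>/dev/null;python3 f.py
```

```text
t15.78 r140.5 ang-1.356 yaw1.794 Fx1.9 Fy-5.4 Fz5.8 gap24.1
```

```bash
python3 -m jog '[[[0.0017,0.07,0,0,0,-0.004,0.2],[0.0017,0.07,0,0,0,-0.004,0.2]]]'>/dev/null;python3 f.py; python3 -m jog '[[[0.0017,0.07,0,0,0,-0.004,0.2]]]'>/dev/null;python3 f.py
```

```text
t16.02 r140.5 ang-1.307 yaw1.844 Fx1.0 Fy-4.7 Fz6.2 gap24.2
t16.15 r140.6 ang-1.282 yaw1.869 Fx0.5 Fy-4.7 Fz5.0 gap24.3
```

```bash
python3 -m jog '[[[0.0017,0.07,0,0,0,-0.004,0.2]]]'>/dev/null;python3 f.py;  python3 -m jog '[[[0.0017,0.07,0,0,0,-0.004,0.2]]]'>/dev/null;python3 f.py
```

```text
t16.27 r140.6 ang-1.257 yaw1.894 Fx-0.8 Fy-6.0 Fz6.2 gap24.4
t16.40 r140.7 ang-1.234 yaw1.919 Fx-0.7 Fy-7.2 Fz5.6 gap24.1
```

```bash
python3 -m jog '[[[0.0017,0.07,0,0,0,-0.004,0.2]]]'>/dev/null;python3 f.py;  python3 -m jog '[[[0.0017,0.07,0,0,0,-0.004,0.2]]]'>/dev/null;python3 f.py
```

```text
t16.52 r140.7 ang-1.211 yaw1.944 Fx-0.0 Fy-9.0 Fz6.5 gap24.3
t16.65 r140.7 ang-1.188 yaw1.969 Fx-1.6 Fy-9.9 Fz7.2 gap24.2
```

```bash
python3 -m jog '[[[0.0017,0.07,0,0,0,-0.004,0.2]]]'>/dev/null;python3 f.py;  python3 -m jog '[[[0.0017,0.07,0,0,0,-0.004,0.2]]]'>/dev/null;python3 f.py
```

```text
t16.77 r140.8 ang-1.166 yaw1.994 Fx0.4 Fy-12.9 Fz6.9 gap24.5
t16.90 r140.8 ang-1.144 yaw2.019 Fx-0.0 Fy-13.9 Fz8.7 gap24.2
```

Firm contact: 13.9 N, climbing about 1.5 N per 0.025 rad. Swinging back.

```bash
python3 -m jog '[[[0.0017,-0.07,0,0,0,0.004,0.2],[0.0035,-0.14,0,0,0,0.008,0.2],[0.0035,-0.14,0,0,0,0.008,0.2],[0.0035,-0.14,0,0,0,0.008,0.2],[0.0035,-0.14,0,0,0,0.008,0.2],[0.0035,-0.14,0,0,0,0.008,0.2],[0.0035,-0.14,0,0,0,0.008,0.2],[0.0035,-0.14,0,0,0,0.008,0.2],[0.0035,-0.14,0,0,0,0.008,0.2],[0.0035,-0.14,0,0,0,0.008,0.2],[0.0035,-0.14,0,0,0,0.008,0.2]]]'>/dev/null;python3 f.py; python3 -m jog '[[[0.0035,-0.14,0,0,0,0.008,0.2],[0.0035,-0.14,0,0,0,0.008,0.2],[0.0035,-0.14,0,0,0,0.008,0.2],[0.0035,-0.14,0,0,0,0.008,0.2],[0.0035,-0.14,0,0,0,0.008,0.2],[0.0035,-0.14,0,0,0,0.008,0.2],[0.0035,-0.14,0,0,0,0.008,0.2],[0.0035,-0.14,0,0,0,0.008,0.2],[0.0035,-0.14,0,0,0,0.008,0.2],[0.0035,-0.14,0,0,0,0.008,0.2],[0.0035,-0.14,0,0,0,0.008,0.2]]]'>/dev/null;python3 f.py
```

```text
t18.27 r140.3 ang-1.649 yaw1.490 Fx1.0 Fy2.7 Fz1.5 gap24.4
t19.65 r140.2 ang-2.198 yaw0.937 Fx1.0 Fy1.6 Fz1.4 gap24.6
```

```bash
python3 -m jog '[[[0.0035,-0.14,0,0,0,0.008,0.2],[0.0035,-0.14,0,0,0,0.008,0.2],[0.0035,-0.14,0,0,0,0.008,0.2],[0.0035,-0.14,0,0,0,0.008,0.2],[0.0017,-0.07,0,0,0,0.004,0.2]]]'>/dev/null;python3 f.py; python3 -m jog '[[[0.0017,-0.07,0,0,0,0.004,0.2]]]'>/dev/null;python3 f.py; python3 -m jog '[[[0.0017,-0.07,0,0,0,0.004,0.2]]]'>/dev/null;python3 f.py
```

```text
t20.27 r140.2 ang-2.423 yaw0.712 Fx-0.2 Fy2.4 Fz0.8 gap24.2
t20.40 r140.2 ang-2.448 yaw0.687 Fx-2.0 Fy1.3 Fz2.4 gap24.3
t20.52 r140.2 ang-2.474 yaw0.662 Fx-4.5 Fy2.6 Fz2.8 gap24.3
```

```bash
python3 -m jog '[[[0.001,-0.04,0,0,0,0.002,0.2]]]'>/dev/null;python3 f.py; python3 -m jog '[[[0.001,-0.04,0,0,0,0.002,0.2]]]'>/dev/null;python3 f.py
```

```text
t20.65 r140.2 ang-2.488 yaw0.649 Fx-5.0 Fy2.6 Fz3.4 gap23.8
t20.77 r140.2 ang-2.502 yaw0.637 Fx-5.8 Fy1.4 Fz3.3 gap24.3
```

```bash
python3 -m jog '[[[0.001,-0.04,0,0,0,0.002,0.2]]]'>/dev/null;python3 f.py; python3 -m jog '[[[0.001,-0.04,0,0,0,0.002,0.2]]]'>/dev/null;python3 f.py; python3 -m jog '[[[0.001,-0.03,0,0,0,0.0017,0.2]]]'>/dev/null;python3 f.py
```

```text
t20.90 r140.2 ang-2.517 yaw0.624 Fx-6.0 Fy2.3 Fz2.8 gap24.6
t21.02 r140.2 ang-2.531 yaw0.612 Fx-5.5 Fy2.4 Fz3.5 gap24.1
t21.15 r140.2 ang-2.537 yaw0.601 Fx-6.3 Fy10.2 Fz-1.6 gap24.4
```

```bash
python3 -m jog '[[[0,0.02,0,0,0,0,0.2],[0,0,0,0,0,0,0.2],[0,0,0,0,0,0,0.4],[0,0,0,0,0,0,0.6],[0,0,0,0,0,0,0.6],[0,0,0,0,0,0,0.6]]]';python3 f.py; python3 -m jog '[[[0,0,-0.5,0,0,0,0.6],[0,0,-0.8,0,0,0,0.6],[0,0,-0.8,0,0,0,0.6],[0,0.9,0,0,0,0,0.6],[0,0.9,0,0,0,0,0.6],[0,0.9,0,0,0,0,0.6],[0,0.9,0,0,0,0,0.6],[0,0,0,0,0,0,0.6]]]';python3 - <<'E'
from h import *
p,d=snapshot("top");t=cv2.resize(p[150:235,275:380,::-1],None,fx=4,fy=4,interpolation=cv2.INTER_CUBIC)
p,d=snapshot("scene");s=cv2.resize(p[155:240,270:375,::-1],None,fx=7,fy=7,interpolation=cv2.INTER_CUBIC)
cv2.imwrite("pics/t5.png",t);cv2.imwrite("pics/s5.png",s)
o=cv2.resize(np.load("scene0p.npy")[175:215,285:325,::-1],None,fx=10,fy=10,interpolation=cv2.INTER_CUBIC)
n=cv2.resize(p[175:215,285:325,::-1],None,fx=10,fy=10,interpolation=cv2.INTER_CUBIC)
cv2.imwrite("pics/c5.png",np.hstack([o,n]))
E
```

```text
time: 21.9
tool_pos: [420.4, -114.4, 147.2]
tcp_rot: [-180.0, -0.0, 34.5]
ft_force: [-0.8, 0.5, 0.8]
finger_gap: 51.5
t21.90 r139.4 ang-2.536 yaw0.603 Fx-0.3 Fy-0.9 Fz0.8 gap51.5
time: 22.9
tool_pos: [522.9, -264.8, 250.4]
tcp_rot: [-179.9, 0.1, 34.4]
ft_force: [0.1, 0.7, -0.4]
finger_gap: 50.9
```

View pics/t5.png

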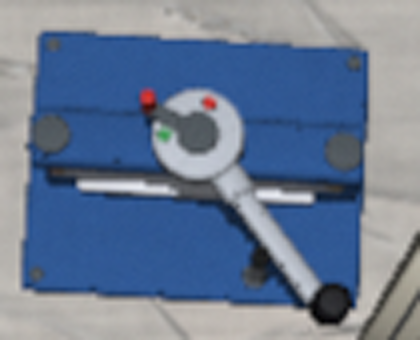

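View pics/s5.png

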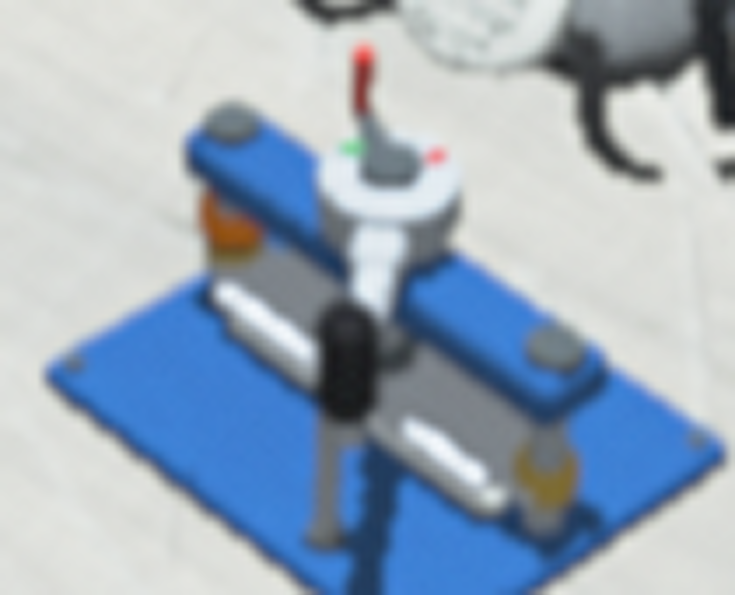

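View pics/c5.png

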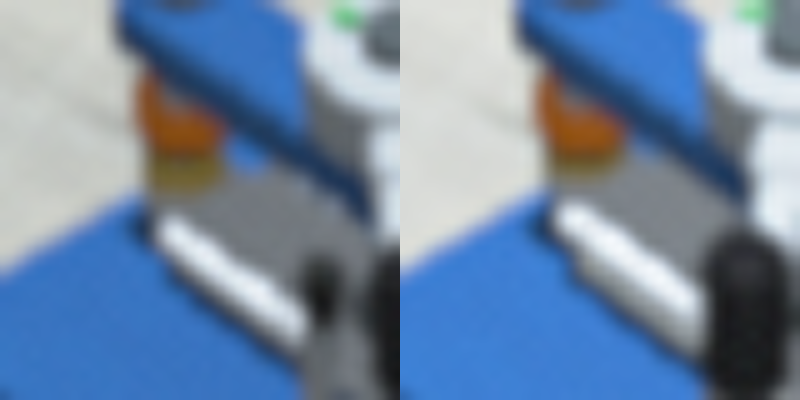

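Top: the handle is against the post at (262,265), peg at (148,96) on the green side. Before/after crop: the plate and bush have risen, the collar's lower edge sits at the same height (row ≈150). A last lever-angle check follows.

Run:
```python
from h import *
A=np.array([535,-35])
p,d=snapshot("top");h=cv2.cvtColor(p,cv2.COLOR_RGB2HSV).astype(int)
C=cloud("top",d);
for nm,P in(("before",np.load("top0p.npy")),("now",p)):
    h=cv2.cvtColor(P,cv2.COLOR_RGB2HSV).astype(int);m=((h[...,0]<6)|(h[...,0]>172))&(h[...,1]>150)&(h[...,2]>140)
    m[:160]=0;m[185:]=0;m[:,:300]=0;m[:,323:]=0
    v,u=np.nonzero(m);w=atz("top",u.mean(),v.mean(),176)[:2]-A;print(nm,len(u),w,np.hypot(*w),np.arctan2(w[1],w[0]))
```

```text
before 9 [35.21702268 12.08613267] 37.23322829462735 0.3305952369614587
now 7 [17.92082423 32.67607565] 37.267705338391934 1.0691526060599184
```

```bash
python3 -c "
from bench import job;print(job.hand_in())"
```

```text
the job is handed in; nothing more can be done
None
```

The press is released and the job is handed in, at about 23 s of the 72 s allowed.

- **Lever:** I pushed it to its stop on loosen. The force at the peg rose from about 3 N to 7.8 N, where the handle just began to creep. The last picture shows it turned 0.88 ± 0.05 rad from its start, still on the green side.
- **Plate against collar:** I swung the handle counter-clockwise by the knob. The screw took about 5 N to turn. The force then climbed steadily to 13.9 N over the last 0.12 rad or so, and I stopped there, below the 20 N that would shift the collar.
- **Return:** The handle idled back at about 2 N until it met the rest post, where the force jumped to 10 N. I then eased off, opened the gripper and withdrew.

Before and after crops show the plate and bush raised, and the orange collar at the same height as before. The arm is clear, with no force on the gripper. I did not measure the tape, dropper or vial again. The arm never worked near them.

One check disagreed: a partly hidden view of the peg midway gave a lever angle about 0.14 rad too large. The clear view at the end resolved it.

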